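# Clear the clamp and hold its spring arm open

### The arm

A 7-joint arm with a two-finger parallel gripper is mounted at the origin on the work surface. World frame = base frame: x ahead of the robot, y to its left, z up, the work surface at z = 0. Lengths are in mm, angles in rad, forces in N, time in s.
With the tool pointing down it reaches from about 425 to 875 mm from the base axis. Payload 4.7 kg.
Tool frame: the origin (TCP) lies on the centre line of the jaws, within the pads' length; the fingertips stand 17 mm ahead of it and the grasp point (between the pads) lies 2 mm behind it; z points along the fingers, x is the direction in which the jaws open and shut, and the axes are right-handed (so a half turn about z gives the same grasp; the last joint's range is limited). The gripper opens to 87 mm and grips with 3 to 60 N. Pads are 19 mm wide; open, the fingers measure 117 mm over their backs; the gripper's body (75 mm by 190 mm) begins 51 mm behind the grasp point.
Start: joints at [1.235, 0.321, -0.07, 1.45, 0.023, 1.371, -0.057], TCP at [222.743, -610.663, 239.587] pointing down, gripper open.
Joint ranges: [-2.86, 2.86], [-0.3, 2.09], [-1.38, 1.24], [0.06, 2.45], [-1.56, 4.7], [0.09, 2.05], [-2.69, 2.69]. Speed limits (rad/s): [2.57, 2.57, 3.14, 3.14, 3.14, 3.14, 3.14].

### API

Orientations are given as a unit quaternion [x, y, z, w].
In Python, from workcell import manip gives the robot as it stands. The module is installed in compiled form; this text tells all that it offers.
- The arm moves only by the shell command python3 -m crank 'ROWS' [FORCE]. ROWS is JSON, a list of rows, each an object with "fingers": the closure, from 0 (fully open) to 1 (shut); "linear": the shift along the world's x, y, z in mm, a list of three; "twist": the turn about the world's z in degrees. A call has 1 to 20 rows; each row shifts and turns the commanded pose from where the row before left it; what a row does not reach is not made up. A row lasts 1/10 s, in which the tool goes at most 50 mm and 8.59 degrees, less where a joint would pass 70% of its speed; a pose out of reach is approached as far as the arm can. A call with a gripper value outside its range is refused whole. The fingers move at their own pace and stop on an object; FORCE is the grip in N (left out, the last holds). Time passes only in rows, so rows that do not move let the fingers close. It gives the time, the measured TCP pose, the force and the opening at its end, in the units of the state.
- manip.observe(): the state, without advancing time (a new reading comes with each control period).
- manip.snapshot(name): name is "side" or "top"; returns the picture (480x640x3 uint8, red, green, blue); there is no depth.
- manip.get_calibration(name): a dict with "fov_y" (degrees; the focal length in pixels is half the picture's height over the tangent of half this angle, whatever the lens; pixels are square), "cx", "cy" (the principal point, pixels), "xyz" and "rotation" of the camera in the world. Camera axes: x right, y down, z forward; pixel columns grow to the right and rows downward; lengths in mm; the calibration is good to about 2 mm. A picture is of the moment at which its call begins. get_calibration takes no time and is no camera call.
- manip.close_job(): hands the job in, once; it reports no verdict.
The state is a dict: "clock": time; "joints": joint angles; "qd": joint speeds; "tau": joint torques, N m; "ee_pos": TCP position; "eef_rot": TCP orientation; "ft_force": force on the tool from outside, world axes, zero at the start; "moment": the same for the moment, N m; "finger_gap": finger opening in mm.
Only numpy, scipy, OpenCV 4.12 (cv2) and the standard library are available. Lean on these libraries where they do the work, as an engineer would, in place of code of your own. Each camera call takes 0.05 s, during which the arm holds its last target.

### The job

On the TV repair bench, take the screw vial out of the socket of the circuit-board clamp, where it blocks the spring arm, keep it upright and stand it fully down in either empty hole of the wooden rack, and let go of it. Then, with the gripper's fingers on the arm's post, swing the spring arm away from the circuit board all the way to its stop and finish while still holding it there, so that a colleague can lift the board out: do not let go at the end. Leave the other things on the bench where they are.

Things in the scene. Friction and masses are not known exactly. Their poses are not given: they have to be found in the camera images.
- clamp: circuit-board clamp, fixed: aluminium base 240 (x) x 180 (y) x 12 mm with a green circuit board on its +x half (nothing there over 32 mm high), a spring swing arm and a vial socket. Origin: centre of its underside, on the table; z up. In its frame the pivot axis is at (10, -65) mm and the steel stop pin (12 mm across, top 46 mm above the table) at about (-42, -44) mm
- socket (a point): centre of the mouth of the vial socket at (-35, 1) mm on the clamp: a black block 44 mm square, top 24 mm above the table, hole 27 mm wide and 10 mm deep (floor 14 mm above the table)
- swing_arm (a joint): arm angle about its upright pivot, rad. 0: at rest over the board's edge, pointing along the clamp's +y; grows counter-clockwise from above, away from the board to the clamp's -x side; 0.95: at its stop. A spring returns it to 0 (2 N at the post at 0, 5.5 N at 0.95). Steel bar 14 mm wide, 28 to 42 mm above the table; the vial in the socket blocks it at about 0.36
- pivot_axis (a point): on the arm's upright pivot axis, 28 mm above the table
- post_top (a point): centre of the top of the steel post, 14 mm across, that stands up at the free end of the swing arm, 120 mm from the pivot axis; the post runs from 42 to 95 mm above the table and is the place to push or pinch the arm
- vial: the vial standing in the clamp's socket: clear plastic with dark screws inside and a white cap, 24 mm across (cap 23 mm, the top 14 mm), 75 mm high, about 40 g. Origin: centre of its underside, z up the vial. In the socket its top is 89 mm above the table, 65 mm of it above the socket; its axis is 70 mm from that of the post of the resting arm
- rack: wooden vial rack, fixed, 52 (x) x 200 (y) x 35 mm, origin at the centre of its underside. Four holes in a row along its y, at y = -72, -24, 24, 72 mm, 27 mm wide, 28 mm deep (floor 7 mm above the table). Holes 0 and 2 hold other vials, whose tops are 82 mm above the table; holes 1 and 3 are empty
- rack_hole1 (a point): centre of the mouth of empty hole 1 (y = -24 mm), 35 mm above the table; axes as the rack's
- rack_hole3 (a point): centre of the mouth of empty hole 3 (y = +72 mm), 35 mm above the table; axes as the rack's
- rack_vial_a: vial in the rack's hole 0 (y = -72 mm), same look as the vial; stays there
- rack_vial_b: vial in the rack's hole 2 (y = +24 mm), same look; stays there
- screwdriver: 190 mm screwdriver with a black handle, lying between the clamp and the rack; bystander
- spool: grey spool, 52 mm across, 40 mm high, standing on its end beyond the clamp and rack; bystander
- multimeter: grey hand meter 130 x 70 x 30 mm, lying; bystander
- tape: paper tape roll, 90 mm across, 22 mm high, lying; bystander
- remote: black remote control 160 x 45 x 18 mm, lying at the left; bystander
- heatsink: finned aluminium heat sink 70 x 50 x 25 mm lying at the right; bystander

How it is judged (in metres and radians):
On the way:
1. the vial stands fully down in an empty rack hole, let go (((horizontal distance between vial and rack_hole1 below 0.006 m and z of vial in the frame of rack_hole1 below -0.023 m) or (horizontal distance between vial and rack_hole3 below 0.006 m and z of vial in the frame of rack_hole3 below -0.023 m)) and angle between vial's own z axis and vertical below 0.2 rad and contact force between the fingers and vial below 0.1 N and linear speed of vial below 0.05 m/s), for 0.2 s.
At the end, for the whole second after the job is handed in: Vial in rack hole 1 or 3 (within 6 mm of centre, at least 23 mm deep, tilt under 0.2 rad), let go and still; swing arm still and within 0.06 rad of its stop (above 0.89), held by the fingers with over 1.5 N, the vial not touching it (all of step 1 and value of joint swing_arm above 0.89 rad and velocity of joint swing_arm below 0.05 rad/s and contact force between the fingers and swing_arm above 1.5 N and contact force between vial and swing_arm below 0.1 N); the arm keeps its last pose, push and grip.
It fails at once if the vial is tipped by more than 0.7 rad (angle between vial's own z axis and vertical above 0.7 rad).
It fails at once if another thing on the bench is moved by more than 30 mm (distance of any of rack_vial_a, rack_vial_b, screwdriver, spool, multimeter, tape, remote, heatsink from where it was at the start of the episode above 0.03 m).
It also fails if it takes over 58 s, if anything falls off the work surface, if the arm or the gripper's body presses on something with over 40 N, if the wrist force passes 120 N, or if a joint passes its speed limit or range.

## Working session

There is one attempt and no reset: what is moved stays moved. The work goes in short steps, Python scripts to look and compute and a shell command to move; the robot and the scene stay as the last step left them, time stands still between calls to the robot, and variables do not carry over. Pictures are saved under pics/ and viewed, and the job is handed in when it is done.

```bash
mkdir -p pics
python3 - <<'E'
from workcell import manip
import cv2
for n in("top","side"):
    cv2.imwrite(f"pics/{n}0.png",cv2.cvtColor(manip.snapshot(n),cv2.COLOR_RGB2BGR)); print(n,manip.get_calibration(n))
print(manip.observe())
E
```

```text
top {'fov_y': 56.18813937872089, 'cx': 322.1335130645684, 'cy': 237.38528723393253, 'xyz': array([ 381.04518092,   11.82954044, 1408.61737603]), 'rotation': array([ 0.70676487, -0.70132789,  0.06288362, -0.06832467])}
side {'fov_y': 56.93680991751102, 'cx': 316.26418080118947, 'cy': 240.6317661712137, 'xyz': array([178.85288277, 804.21397189, 639.72491796]), 'rotation': array([-0.2107662 ,  0.84443718, -0.4751454 ,  0.12938431])}
{'clock': 0.1, 'joints': array([ 1.2350667 ,  0.32175915, -0.07009438,  1.451504  ,  0.02258632,
        1.37080267, -0.05688041]), 'qd': array([-1.06045411e-03,  1.72753770e-05, -4.08720781e-04, -2.06349996e-03,
        1.17065221e-03, -1.59066857e-03,  1.02597901e-03]), 'tau': array([-1.24023095e-04, -4.92571843e+01, -4.05754354e-01, -3.13399172e+01,
       -6.39761123e-02,  3.94750061e-02,  8.73104000e-05]), 'ee_pos': array([ 222.59299248, -610.22316722,  238.58885709]), 'eef_rot': array([ 8.19385868e-01, -5.73241737e-01, -7.11476118e-04, -4.52400940e-04]), 'ft_force': array([ 0.43251982, -0.29787615,  0.6213154 ]), 'moment': array([ 0.06755638,  0.00141768, -0.03584781]), 'finger_gap': 86.76642066825556}
```

View pics/top0.png

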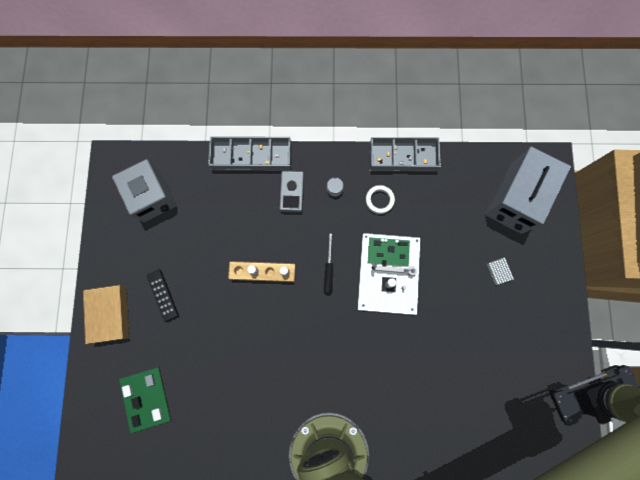

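View pics/side0.png

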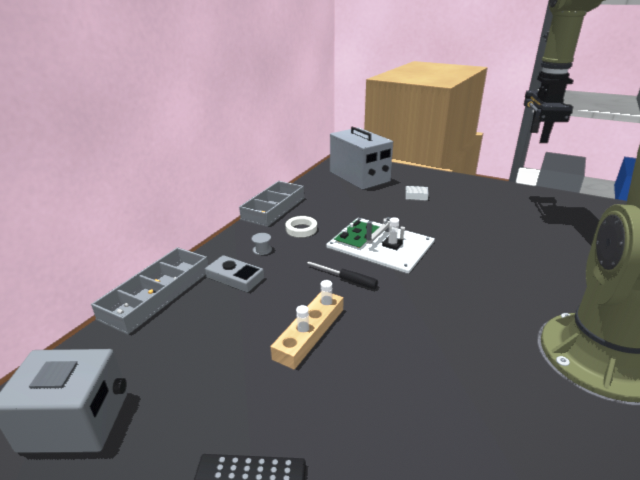

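The top view shows the clamp at about (390,273), with the vial cap at (391,283) and the post near (411,271). The rack runs along y at about (262,272), with vials at (252,270) and (284,271). I'll zoom in.

Run:
```python
import cv2,numpy as np
t=cv2.imread("pics/top0.png");s=cv2.imread("pics/side0.png")
a=cv2.resize(t[225:325,350:430],None,fx=6,fy=6,interpolation=cv2.INTER_CUBIC)
b=cv2.resize(t[250:295,220:305],None,fx=8,fy=8,interpolation=cv2.INTER_CUBIC)
c=cv2.resize(s[205:275,320:440],None,fx=6,fy=6,interpolation=cv2.INTER_CUBIC)
d=cv2.resize(s[275:365,265:350],None,fx=6,fy=6,interpolation=cv2.INTER_CUBIC)
for n,i in zip("abcd",(a,b,c,d)): cv2.imwrite(f"pics/z{n}.png",i)
```

```text
(no output)
```

View pics/za.png

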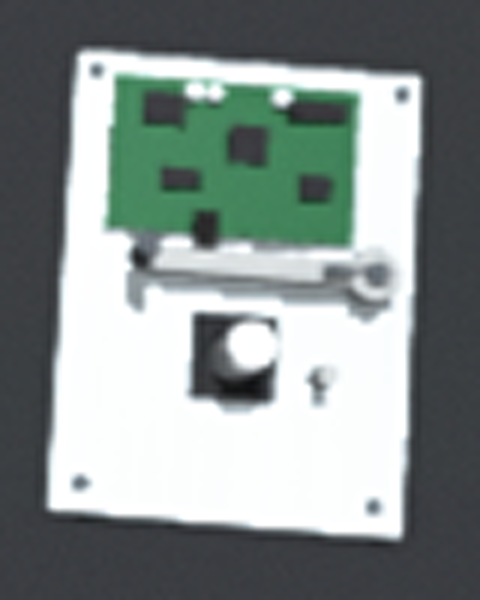

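View pics/zb.png

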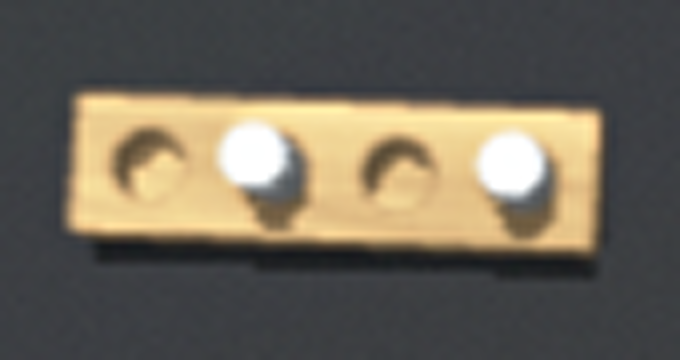

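View pics/zc.png

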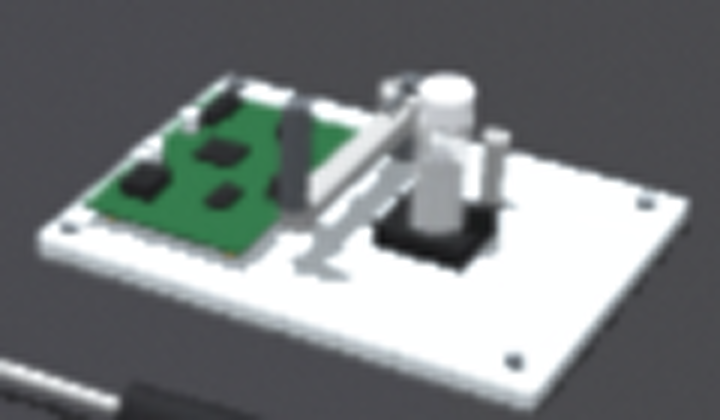

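View pics/zd.png

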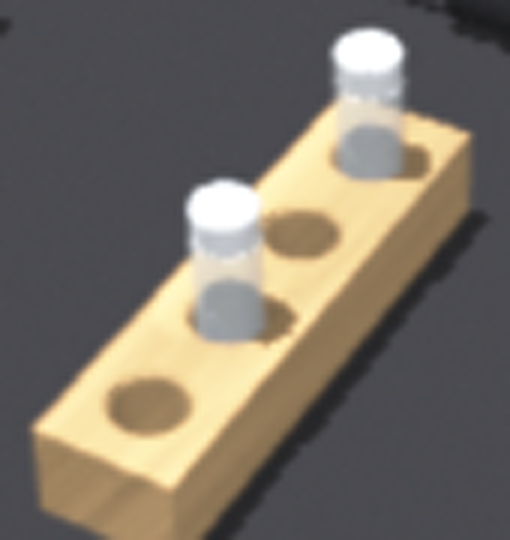

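```bash
cat > h.py <<'E'
import numpy as np
from scipy.spatial.transform import Rotation as R
from workcell import manip
C={n:manip.get_calibration(n) for n in("top","side")}
def proj(n,P):
    c=C[n];f=240/np.tan(np.radians(c['fov_y'])/2)
    p=R.from_quat(c['rotation']).inv().apply(np.atleast_2d(P)-c['xyz'])
    return np.c_[c['cx']+f*p[:,0]/p[:,2],c['cy']+f*p[:,1]/p[:,2]]
def ray(n,uv,z):
    c=C[n];f=240/np.tan(np.radians(c['fov_y'])/2)
    d=R.from_quat(c['rotation']).apply([(uv[0]-c['cx'])/f,(uv[1]-c['cy'])/f,1])
    return c['xyz']+d*(z-c['xyz'][2])/d[2]
crop={'a':('top',350,225,6),'b':('top',220,250,8),'c':('side',320,205,6),'d':('side',265,275,6)}
def pix(k,u,v):
    n,x,y,s=crop[k]; return n,((u+.5)/s-.5+x,(v+.5)/s-.5+y)
E
cat > fit.py <<'E'
from h import *
from scipy.optimize import least_squares
clamp=[('a',78,48,120,90,12),('a',422,75,120,-90,12),('a',402,540,-120,-90,12),('a',48,512,-120,90,12),
('c',232,75,120,-90,12),('c',690,203,-120,-90,12),('c',532,388,-120,90,12),('c',40,240,120,90,12),
('a',250,345,-35,1,89),('c',446,90,-35,1,89),('c',297,103,10,55,95),('a',322,374,-42,-44,46),('c',497,135,-42,-44,46)]
rack=[('b',75,92,26,100,35),('b',602,110,26,-100,35),('b',597,252,-26,-100,35),('b',68,232,-26,100,35),
('d',35,430,26,100,35),('d',170,490,-26,100,35),('d',470,133,-26,-100,35),('d',335,103,26,-100,35),
('b',150,167,0,72,35),('b',399,175,0,-24,35),('d',149,405,0,72,35),('d',301,234,0,-24,35),
('b',252,155,0,24,82),('b',511,165,0,-72,82),('d',225,208,0,24,82),('d',370,50,0,-72,82)]
for nm,pts,g in(('clamp',clamp,[550,-130,0]),('rack',rack,[550,130,0])):
  for cams in (('top','side'),('top',),('side',)):
    Q=[p for p in pts if crop[p[0]][0] in cams]
    def world(q,p):
        c,s=np.cos(q[2]),np.sin(q[2]); return [q[0]+c*p[3]-s*p[4],q[1]+s*p[3]+c*p[4],p[5]]
    def res(q): 
        o=[]
        for p in Q:
            n,uv=pix(*p[:3]); o.append((proj(n,world(q,p))[0]-uv))
        return np.array(o)
    r=least_squares(lambda q:res(q).ravel(),g,x_scale=[100,100,1])
    print(nm,cams,r.x.round(3),'rms',np.sqrt((r.fun**2).mean()).round(2))
    if len(cams)==2: print(res(r.x).round(1).tolist()); 
    for p in Q:
        if len(cams)<2: n,uv=pix(*p[:3]); print('  ',p[3:],ray(n,uv,p[5])[:2].round(1),np.round(world(r.x,p)[:2],1))
E
python3 fit.py
```

```text
clamp ('top', 'side') [ 5.31800e+02 -1.85116e+02 -7.70000e-02] rms 0.44
[[0.1, 0.5], [-0.3, 0.7], [-0.5, 0.0], [-0.2, -0.3], [-0.8, 0.0], [-0.2, -0.2], [0.2, 0.9], [-0.5, -0.8], [0.3, 0.1], [0.2, -0.1], [0.1, -0.1], [1.1, 0.1], [-0.2, 0.2]]
clamp ('top',) [ 5.32315e+02 -1.84771e+02 -7.40000e-02] rms 0.42
   (120, 90, 12) [ 659.9 -104.2] [ 658.6 -103.9]
   (120, -90, 12) [ 646.7 -284.9] [ 645.3 -283.4]
   (-120, -90, 12) [ 405.4 -267.1] [ 406.  -265.7]
   (-120, 90, 12) [418.  -86.9] [419.3 -86.2]
   (-35, 1, 89) [ 497.3 -180.5] [ 497.5 -181.2]
   (-42, -44, 46) [ 486.8 -222.6] [ 487.2 -225.5]
clamp ('side',) [ 5.31516e+02 -1.85594e+02 -8.00000e-02] rms 0.42
   (120, -90, 12) [ 642.5 -285.4] [ 643.9 -284.9]
   (-120, -90, 12) [ 404.5 -265.1] [ 404.7 -265.7]
   (-120, 90, 12) [420.8 -89.8] [419.1 -86.3]
   (120, 90, 12) [ 655.2 -101.4] [ 658.3 -105.5]
   (-35, 1, 89) [ 497.1 -180.7] [ 496.7 -181.8]
   (10, 55, 95) [ 546.1 -130.5] [ 545.9 -131.6]
   (-42, -44, 46) [ 486.5 -227.2] [ 486.1 -226.1]
rack ('top', 'side') [ 5.33065e+02  2.09493e+02 -2.50000e-02] rms 0.5
[[0.4, 0.5], [-0.6, 0.
[... 334 characters left out ...]
6.1 108.1]
   (-26, -100, 35) [502.9 107.8] [504.1 109.5]
   (-26, 100, 35) [509.  310.4] [509.5 309.4]
   (0, 72, 35) [534.2 280. ] [534.7 280.7]
   (0, -24, 35) [531.8 184.3] [532.2 184.7]
   (0, 24, 82) [533.7 233.2] [533.4 232.7]
   (0, -72, 82) [530.7 137. ] [530.9 136.8]
rack ('side',) [ 5.33032e+02  2.10063e+02 -2.30000e-02] rms 0.58
   (26, 100, 35) [561.5 308.2] [561.4 309.4]
   (-26, 100, 35) [510.1 310.4] [509.4 310.6]
   (-26, -100, 35) [504.5 108.8] [504.7 110.7]
   (26, -100, 35) [556.6 115.6] [556.7 109.5]
   (0, 72, 35) [535.3 281.9] [534.7 282. ]
   (0, -24, 35) [532.2 186.3] [532.5 186.1]
   (0, 24, 82) [532.8 234.4] [533.6 234.1]
   (0, -72, 82) [530.6 136.7] [531.3 138.1]
```

Both cameras agree to about 1 mm: vial at (497,-181), hole 1 at (532.4,185.4), hole 3 at (534.8,281.4). I'll move above the vial with the jaws along x.

```bash
python3 -m crank '[{"fingers":0.2,"linear":[13.7,21.4,0],"twist":3.5},{"fingers":0.2,"linear":[13.7,21.4,0],"twist":3.5},{"fingers":0.2,"linear":[13.7,21.4,0],"twist":3.5},{"fingers":0.2,"linear":[13.7,21.4,0],"twist":3.5},{"fingers":0.2,"linear":[13.7,21.4,0],"twist":3.5},{"fingers":0.2,"linear":[13.7,21.4,0],"twist":3.5},{"fingers":0.2,"linear":[13.7,21.4,0],"twist":3.5},{"fingers":0.2,"linear":[13.7,21.4,0],"twist":3.5},{"fingers":0.2,"linear":[13.7,21.4,0],"twist":3.5},{"fingers":0.2,"linear":[13.7,21.4,0],"twist":3.5},{"fingers":0.2,"linear":[13.7,21.4,0],"twist":3.5},{"fingers":0.2,"linear":[13.7,21.4,0],"twist":3.5},{"fingers":0.2,"linear":[13.7,21.4,0],"twist":3.5},{"fingers":0.2,"linear":[13.7,21.4,0],"twist":3.5},{"fingers":0.2,"linear":[13.7,21.4,0],"twist":3.5},{"fingers":0.2,"linear":[13.7,21.4,0],"twist":3.5},{"fingers":0.2,"linear":[13.7,21.4,0],"twist":3.5},{"fingers":0.2,"linear":[13.7,21.4,0],"twist":3.5},{"fingers":0.2,"linear":[13.7,21.4,0],"twist":3.5},{"fingers":0.2,"linear":[13.7,21.4,0],"twist":3.5}]' 20
python3 -m crank '[{"fingers":0.2,"linear":[0,0,0],"twist":0},{"fingers":0.2,"linear":[0,0,0],"twist":0}]'
```

```text
clock: 2.1
ee_pos: [497.8, -180.9, 239.6]
eef_rot: [1.0, 0.003, 0.0, -0.0]
ft_force: [-0.1, 0.4, 0.3]
finger_gap: 69.6
clock: 2.3
ee_pos: [497.2, -181.9, 239.4]
eef_rot: [1.0, 0.002, -0.0, 0.0]
ft_force: [0.3, -0.3, 0.2]
finger_gap: 69.4
```

```bash
python3 -m crank '[{"fingers":0.2,"linear":[0,0,-20],"twist":0},{"fingers":0.2,"linear":[0,0,-20],"twist":0},{"fingers":0.2,"linear":[0,0,-20],"twist":0},{"fingers":0.2,"linear":[0,0,-20],"twist":0},{"fingers":0.2,"linear":[0,0,-20],"twist":0},{"fingers":0.2,"linear":[0,0,-20],"twist":0},{"fingers":0.2,"linear":[0,0,-20],"twist":0},{"fingers":0.2,"linear":[0,0,-20],"twist":0},{"fingers":0.2,"linear":[0,0,-13],"twist":0},{"fingers":0.2,"linear":[0,0,0],"twist":0},{"fingers":0.2,"linear":[0,0,0],"twist":0}]'
python3 - <<'E'
from workcell import manip
import cv2
cv2.imwrite("pics/s1.png",cv2.resize(cv2.cvtColor(manip.snapshot("side"),cv2.COLOR_RGB2BGR)[130:290,300:460],None,fx=4,fy=4,interpolation=cv2.INTER_CUBIC)[:600])
E
```

```text
clock: 3.4
ee_pos: [496.9, -183.2, 66.9]
eef_rot: [1.0, 0.0, 0.0, 0.0]
ft_force: [-0.1, 0.5, 0.1]
finger_gap: 69.4
```

View pics/s1.png

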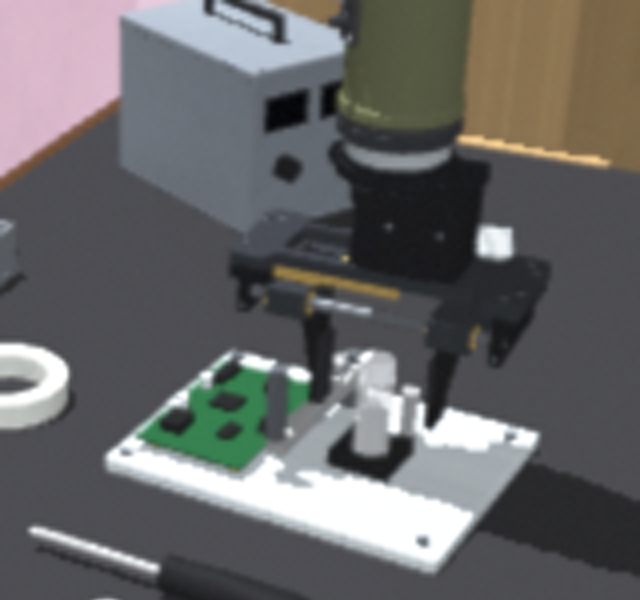

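The fingers straddle the vial (cap at about (375,360) in the crop), with the post and pin clear. I'll correct y slightly and close.

```bash
python3 -m crank '[{"fingers":0.2,"linear":[0.3,1.2,-0.5],"twist":0},{"fingers":1,"linear":[0,0,0],"twist":0},{"fingers":1,"linear":[0,0,0],"twist":0},{"fingers":1,"linear":[0,0,0],"twist":0},{"fingers":1,"linear":[0,0,0],"twist":0},{"fingers":1,"linear":[0,0,0],"twist":0},{"fingers":1,"linear":[0,0,0],"twist":0},{"fingers":1,"linear":[0,0,0],"twist":0}]' 15
```

```text
clock: 4.25
ee_pos: [497.1, -181.4, 66.1]
eef_rot: [1.0, 0.0, 0.0, 0.0]
ft_force: [0.0, 1.0, -0.3]
finger_gap: 23.8
```

```bash
python3 -m crank '[{"fingers":1,"linear":[0,0,8],"twist":0},{"fingers":1,"linear":[0,0,12],"twist":0},{"fingers":1,"linear":[0,0,20],"twist":0},{"fingers":1,"linear":[0,0,20],"twist":0},{"fingers":1,"linear":[0,0,20],"twist":0},{"fingers":1,"linear":[0,0,20],"twist":0},{"fingers":1,"linear":[0,0,0],"twist":0},{"fingers":1,"linear":[0,0,0],"twist":0}]'
python3 - <<'E'
from workcell import manip
import cv2
cv2.imwrite("pics/s2.png",cv2.resize(cv2.cvtColor(manip.snapshot("side"),cv2.COLOR_RGB2BGR)[130:280,300:460],None,fx=4,fy=4,interpolation=cv2.INTER_CUBIC)[:600])
print({k:v for k,v in manip.observe().items() if k in("ee_pos","finger_gap","ft_force","joints")})
E
```

```text
clock: 5.05
ee_pos: [497.3, -181.6, 166.9]
eef_rot: [1.0, 0.0, 0.001, 0.0]
ft_force: [-0.6, -0.6, -1.2]
finger_gap: 23.2
{'joints': array([ 0.79125225,  0.14859947, -0.53054221,  1.83064605,  0.08122026,
        1.18379849,  0.23557203]), 'ee_pos': array([ 496.75522571, -181.40994458,  165.957563  ]), 'ft_force': array([-0.96327091, -0.27592802,  0.10893679]), 'finger_gap': 23.487085664928365}
```

View pics/s2.png

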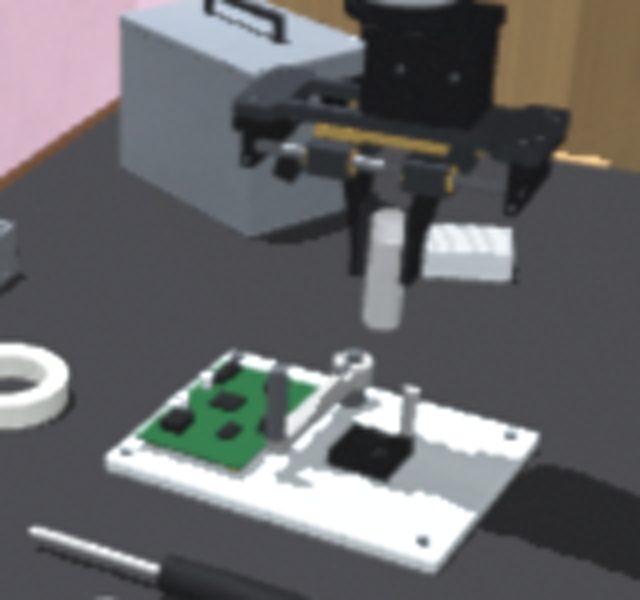

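```bash
python3 -m crank '[{"fingers":1,"linear":[2,10.4,0],"twist":0},{"fingers":1,"linear":[2,20.4,0],"twist":0},{"fingers":1,"linear":[2,20.4,0],"twist":0},{"fingers":1,"linear":[2,20.4,0],"twist":0},{"fingers":1,"linear":[2,20.4,0],"twist":0},{"fingers":1,"linear":[2,20.4,0],"twist":0},{"fingers":1,"linear":[2,20.4,0],"twist":0},{"fingers":1,"linear":[2,20.4,0],"twist":0},{"fingers":1,"linear":[2,20.4,0],"twist":0},{"fingers":1,"linear":[2,20.4,0],"twist":0},{"fingers":1,"linear":[2,20.4,0],"twist":0},{"fingers":1,"linear":[2,20.4,0],"twist":0},{"fingers":1,"linear":[2,20.4,0],"twist":0},{"fingers":1,"linear":[2,20.4,0],"twist":0},{"fingers":1,"linear":[2,20.4,0],"twist":0},{"fingers":1,"linear":[2,20.4,0],"twist":0},{"fingers":1,"linear":[2,20.4,0],"twist":0},{"fingers":1,"linear":[2,20.4,0],"twist":0},{"fingers":1,"linear":[0,10,0],"twist":0}]'
python3 -m crank '[{"fingers":1,"linear":[0,0,-25],"twist":0},{"fingers":1,"linear":[0,0,-20],"twist":0},{"fingers":1,"linear":[0,0,0],"twist":0},{"fingers":1,"linear":[0,0,0],"twist":0}]'
python3 - <<'E'
from workcell import manip
import cv2
a=cv2.cvtColor(manip.snapshot("side"),cv2.COLOR_RGB2BGR)
cv2.imwrite("pics/s3f.png",a)
cv2.imwrite("pics/s3.png",cv2.resize(a[235:365,260:380],None,fx=4.5,fy=4.5,interpolation=cv2.INTER_CUBIC))
t=cv2.cvtColor(manip.snapshot("top"),cv2.COLOR_RGB2BGR)
cv2.imwrite("pics/t3.png",cv2.resize(t[230:310,210:330],None,fx=6,fy=6,interpolation=cv2.INTER_CUBIC))
print({k:v for k,v in manip.observe().items() if k in("ee_pos","finger_gap","ft_force","joints")})
E
```

```text
clock: 7.0
ee_pos: [531.8, 188.7, 165.3]
eef_rot: [1.0, 0.002, -0.001, -0.001]
ft_force: [-0.1, 0.3, -0.4]
finger_gap: 23.7
clock: 7.4
ee_pos: [532.6, 185.7, 120.9]
eef_rot: [1.0, 0.0, -0.001, 0.0]
ft_force: [0.1, -0.9, -0.2]
finger_gap: 23.5
{'joints': array([ 0.27654946,  0.31896801, -0.76693098,  1.78675848,  0.24316888,
        1.13144575, -0.56886003]), 'ee_pos': array([533.63251522, 185.95620096, 122.14109696]), 'ft_force': array([ 0.59395085,  0.35652152, -0.57689948]), 'finger_gap': 22.872812681049815}
```

View pics/s3.png

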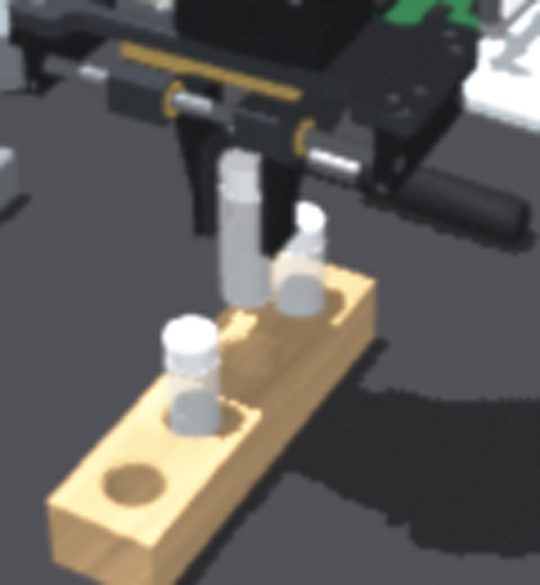

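View pics/t3.png

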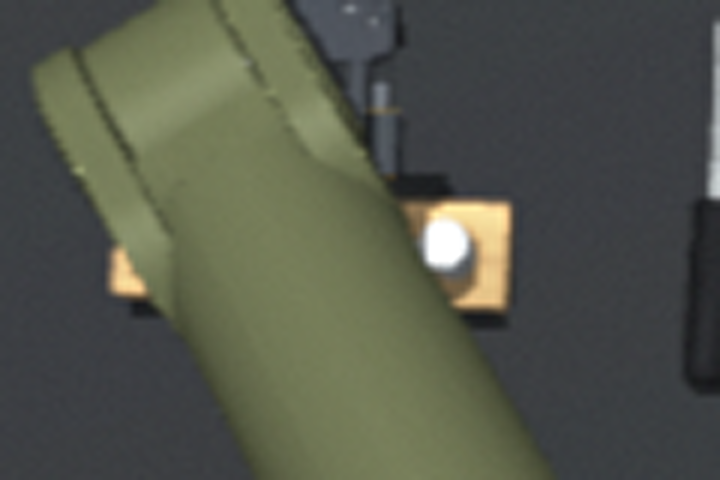

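Run:
```python
from h import *
f=lambda u,v:np.array([(u+.5)/4.5-.5+260,(v+.5)/4.5-.5+235])
print(ray('side',f(241,159),143.5),ray('side',f(245,297),69))
k=lambda p:(proj('side',p)[0]-[259.6,234.6])*4.5
for p in([532.6,185.5,69],[532.6,185.5,144]):print(k(p))
```

```text
[534.35162167 184.2786662  143.5       ] [533.03152779 186.27110925  69.        ]
[246.70095624 296.37302826]
[243.18845347 160.58399948]
```

```bash
python3 -m crank '[{"fingers":1,"linear":[-0.3,0,-15],"twist":0},{"fingers":1,"linear":[0,0,-15],"twist":0},{"fingers":1,"linear":[0,0,0],"twist":0},{"fingers":1,"linear":[0,0,-4],"twist":0},{"fingers":1,"linear":[0,0,-3],"twist":0},{"fingers":1,"linear":[0,0,-3],"twist":0},{"fingers":1,"linear":[0,0,0],"twist":0}]'
```

```text
clock: 8.2
ee_pos: [532.6, 185.7, 80.8]
eef_rot: [1.0, 0.0, -0.0, 0.0]
ft_force: [1.0, 0.3, -0.1]
finger_gap: 23.6
```

```bash
python3 -m crank '[{"fingers":1,"linear":[0,0,-4],"twist":0},{"fingers":1,"linear":[0,0,-4],"twist":0},{"fingers":1,"linear":[0,0,-4],"twist":0},{"fingers":1,"linear":[0,0,-4],"twist":0},{"fingers":1,"linear":[0,0,-3],"twist":0},{"fingers":1,"linear":[0,0,-2],"twist":0},{"fingers":1,"linear":[0,0,0],"twist":0},{"fingers":1,"linear":[0,0,0],"twist":0}]'
```

```text
clock: 9.0
ee_pos: [532.8, 185.8, 60.1]
eef_rot: [1.0, 0.0, 0.0, -0.0]
ft_force: [0.2, -0.3, -1.2]
finger_gap: 23.6
```

Bottom should be at about z=8 (floor 7). I'll release, opening moderately, then rise and look.

```bash
python3 -m crank '[{"fingers":0.55,"linear":[0,0,-0.5],"twist":0},{"fingers":0.5,"linear":[0,0,0],"twist":0},{"fingers":0.5,"linear":[0,0,0],"twist":0},{"fingers":0.5,"linear":[0,0,0],"twist":0},{"fingers":0.5,"linear":[0,0,0],"twist":0},{"fingers":0.5,"linear":[0,0,10],"twist":0},{"fingers":0.5,"linear":[0,0,20],"twist":0},{"fingers":0.5,"linear":[0,0,25],"twist":0},{"fingers":0.5,"linear":[0,0,25],"twist":0},{"fingers":0.5,"linear":[0,0,30],"twist":0},{"fingers":0.5,"linear":[0,0,0],"twist":0},{"fingers":0.5,"linear":[0,0,0],"twist":0}]'
python3 - <<'E'
from workcell import manip
import cv2
a=cv2.cvtColor(manip.snapshot("side"),cv2.COLOR_RGB2BGR)
cv2.imwrite("pics/s4.png",cv2.resize(a[235:365,260:380],None,fx=4.5,fy=4.5,interpolation=cv2.INTER_CUBIC))
E
```

```text
clock: 10.2
ee_pos: [533.2, 185.9, 170.7]
eef_rot: [1.0, 0.0, 0.001, 0.0]
ft_force: [-0.5, -0.1, -0.5]
finger_gap: 43.6
```

View pics/s4.png

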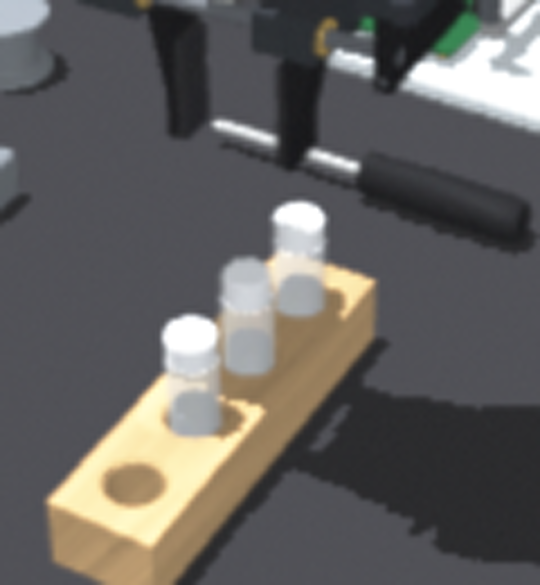

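The vial sits at the same height and on the line between its neighbours, with its cap at (247,272) against an interpolated (244,274), so it is seated and released. Next is the post at (546.1,-131).

```bash
python3 -m crank '[{"fingers":0.5,"linear":[0.8,-9.8,0],"twist":0},{"fingers":0.5,"linear":[0.8,-19.8,0],"twist":0},{"fingers":0.5,"linear":[0.8,-19.8,0],"twist":0},{"fingers":0.5,"linear":[0.8,-19.8,0],"twist":0},{"fingers":0.5,"linear":[0.8,-19.8,0],"twist":0},{"fingers":0.5,"linear":[0.8,-19.8,0],"twist":0},{"fingers":0.5,"linear":[0.8,-19.8,0],"twist":0},{"fingers":0.5,"linear":[0.8,-19.8,0],"twist":0},{"fingers":0.5,"linear":[0.8,-19.8,0],"twist":0},{"fingers":0.5,"linear":[0.8,-19.8,0],"twist":0},{"fingers":0.5,"linear":[0.8,-19.8,0],"twist":0},{"fingers":0.5,"linear":[0.8,-19.8,0],"twist":0},{"fingers":0.5,"linear":[0.8,-19.8,0],"twist":0},{"fingers":0.5,"linear":[0.8,-19.8,0],"twist":0},{"fingers":0.5,"linear":[0.8,-19.8,0],"twist":0},{"fingers":0.5,"linear":[0.8,-19.8,0],"twist":0},{"fingers":0.5,"linear":[0.3,-10,0],"twist":0},{"fingers":0.5,"linear":[0,0,0],"twist":0},{"fingers":0.5,"linear":[0,0,0],"twist":0}]'
python3 - <<'E'
from workcell import manip
import cv2
a=cv2.cvtColor(manip.snapshot("side"),cv2.COLOR_RGB2BGR)
cv2.imwrite("pics/s5.png",cv2.resize(a[130:280,300:460],None,fx=4,fy=4,interpolation=cv2.INTER_CUBIC)[:600])
E
```

```text
clock: 12.15
ee_pos: [545.5, -130.3, 169.1]
eef_rot: [1.0, 0.001, -0.0, -0.001]
ft_force: [0.5, 0.1, 1.0]
finger_gap: 43.7
```

View pics/s5.png

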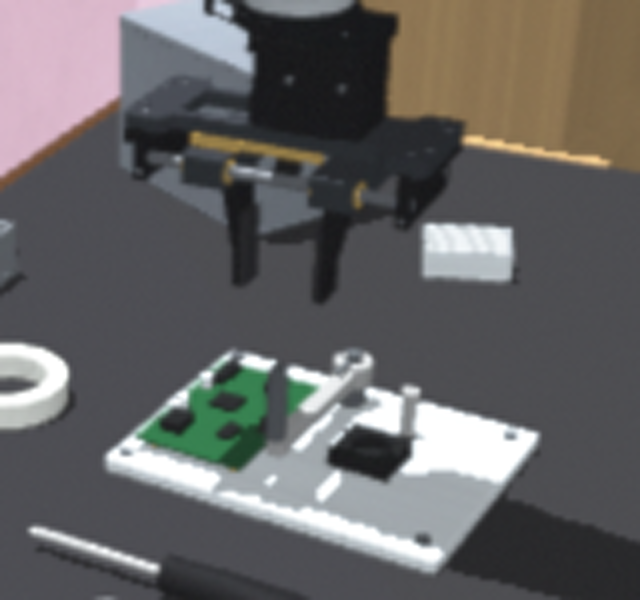

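The jaws are centred over the post (post top at (278,365), tips on either side). I'll descend 96 mm and close gently.

```bash
python3 -m crank '[{"fingers":0.5,"linear":[0,0,-20],"twist":0},{"fingers":0.5,"linear":[0,0,-20],"twist":0},{"fingers":0.5,"linear":[0,0,-20],"twist":0},{"fingers":0.5,"linear":[0,0,-20],"twist":0},{"fingers":0.5,"linear":[0,0,-16],"twist":0},{"fingers":0.5,"linear":[0,0,0],"twist":0},{"fingers":1,"linear":[0,0,0],"twist":0},{"fingers":1,"linear":[0,0,0],"twist":0},{"fingers":1,"linear":[0,0,0],"twist":0},{"fingers":1,"linear":[0,0,0],"twist":0},{"fingers":1,"linear":[0,0,0],"twist":0},{"fingers":1,"linear":[0,0,0],"twist":0}]' 20
python3 - <<'E'
import numpy as np
p=np.array([536.9,-250.7]);o=None
for th in np.arange(0,1.0,.05):
    a=th-.077;q=p+120*np.array([-np.sin(a),np.cos(a)])
    print(round(th,2),q.round(1),None if o is None else (q-o).round(1));o=q
E
```

```text
clock: 13.4
ee_pos: [546.8, -131.2, 74.2]
eef_rot: [1.0, 0.0, 0.001, 0.0]
ft_force: [1.3, 1.2, 0.5]
finger_gap: 13.7
0.0 [ 546.1 -131.1] None
0.05 [ 540.1 -130.7] [-6.   0.3]
0.1 [ 534.1 -130.7] [-6.  0.]
0.15 [ 528.1 -131. ] [-6.  -0.3]
0.2 [ 522.2 -131.6] [-6.  -0.6]
0.25 [ 516.2 -132.5] [-5.9 -0.9]
0.3 [ 510.4 -133.7] [-5.9 -1.2]
0.35 [ 504.5 -135.1] [-5.8 -1.5]
0.4 [ 498.8 -136.9] [-5.7 -1.8]
0.45 [ 493.2 -139. ] [-5.6 -2. ]
0.5 [ 487.6 -141.3] [-5.5 -2.3]
0.55 [ 482.2 -143.9] [-5.4 -2.6]
0.6 [ 477.  -146.7] [-5.3 -2.9]
0.65 [ 471.8 -149.9] [-5.1 -3.1]
0.7 [ 466.9 -153.2] [-5.  -3.4]
0.75 [ 462.1 -156.9] [-4.8 -3.6]
0.8 [ 457.5 -160.7] [-4.6 -3.9]
0.85 [ 453.1 -164.8] [-4.4 -4.1]
0.9 [ 448.9 -169.1] [-4.2 -4.3]
0.95 [ 444.9 -173.6] [-4.  -4.5]
```

The grip reads 13.7 mm, so the post is held. I'll swing 0.05 rad per row with a 2.9° twist.

```bash
python3 -m crank '[{"fingers":1,"linear":[-6,0.3,0],"twist":2.9},{"fingers":1,"linear":[-6,0,0],"twist":2.9},{"fingers":1,"linear":[-6,-0.3,0],"twist":2.9},{"fingers":1,"linear":[-6,-0.6,0],"twist":2.9},{"fingers":1,"linear":[-5.9,-0.9,0],"twist":2.9},{"fingers":1,"linear":[-5.9,-1.2,0],"twist":2.9},{"fingers":1,"linear":[-5.8,-1.5,0],"twist":2.9},{"fingers":1,"linear":[-5.7,-1.8,0],"twist":2.9},{"fingers":1,"linear":[-5.6,-2,0],"twist":2.9},{"fingers":1,"linear":[-5.5,-2.3,0],"twist":2.9},{"fingers":1,"linear":[0,0,0],"twist":0}]' 25
python3 -m crank '[{"fingers":1,"linear":[-5.4,-2.6,0],"twist":2.9},{"fingers":1,"linear":[-5.3,-2.9,0],"twist":2.9},{"fingers":1,"linear":[-5.1,-3.1,0],"twist":2.9},{"fingers":1,"linear":[-5,-3.4,0],"twist":2.9},{"fingers":1,"linear":[-4.8,-3.6,0],"twist":2.9},{"fingers":1,"linear":[-4.6,-3.9,0],"twist":2.9},{"fingers":1,"linear":[0,0,0],"twist":0}]'
```

```text
clock: 14.5
ee_pos: [488.3, -141.5, 74.2]
eef_rot: [0.968, 0.25, 0.001, 0.0]
ft_force: [3.5, 0.4, -1.4]
finger_gap: 13.2
clock: 15.2
ee_pos: [458.3, -160.8, 74.2]
eef_rot: [0.919, 0.394, 0.001, 0.0]
ft_force: [4.3, 1.0, -0.5]
finger_gap: 13.3
```

```bash
python3 -m crank '[{"fingers":1,"linear":[-4.4,-4.1,0],"twist":2.9},{"fingers":1,"linear":[-4.2,-4.3,0],"twist":2.9},{"fingers":1,"linear":[0,0,0],"twist":0},{"fingers":1,"linear":[0,0,0],"twist":0}]'
python3 -m crank '[{"fingers":1,"linear":[-1.5,-1.6,0],"twist":1},{"fingers":1,"linear":[0,0,0],"twist":0},{"fingers":1,"linear":[0,0,0],"twist":0}]'
python3 -m crank '[{"fingers":1,"linear":[-1.5,-1.6,0],"twist":1},{"fingers":1,"linear":[0,0,0],"twist":0},{"fingers":1,"linear":[0,0,0],"twist":0}]'
```

```text
clock: 15.6
ee_pos: [450.0, -168.8, 74.1]
eef_rot: [0.898, 0.439, 0.001, 0.001]
ft_force: [3.3, 1.2, 2.0]
finger_gap: 13.2
clock: 15.9
ee_pos: [448.3, -170.6, 74.1]
eef_rot: [0.894, 0.448, 0.001, 0.001]
ft_force: [4.9, 1.6, 2.9]
finger_gap: 13.2
clock: 16.2
ee_pos: [446.8, -172.3, 74.1]
eef_rot: [0.89, 0.455, 0.001, 0.001]
ft_force: [4.5, 1.2, 3.3]
finger_gap: 13.3
```

```bash
python3 -m crank '[{"fingers":1,"linear":[-1,-1.1,0],"twist":0},{"fingers":1,"linear":[0,0,0],"twist":0},{"fingers":1,"linear":[0,0,0],"twist":0}]'
python3 -m crank '[{"fingers":1,"linear":[-1,-1.1,0],"twist":0},{"fingers":1,"linear":[0,0,0],"twist":0},{"fingers":1,"linear":[0,0,0],"twist":0}]'
python3 - <<'E'
from workcell import manip
import cv2
a=cv2.cvtColor(manip.snapshot("side"),cv2.COLOR_RGB2BGR)
cv2.imwrite("pics/s6.png",cv2.resize(a[130:280,300:460],None,fx=4,fy=4,interpolation=cv2.INTER_CUBIC)[:600])
cv2.imwrite("pics/s6f.png",a)
a=cv2.cvtColor(manip.snapshot("top"),cv2.COLOR_RGB2BGR)
cv2.imwrite("pics/t6.png",a)
E
```

```text
clock: 16.5
ee_pos: [446.0, -173.2, 74.1]
eef_rot: [0.89, 0.456, 0.001, 0.001]
ft_force: [4.6, 1.1, 2.6]
finger_gap: 13.1
clock: 16.8
ee_pos: [445.2, -174.2, 74.1]
eef_rot: [0.89, 0.456, 0.001, 0.001]
ft_force: [6.0, 1.1, 1.5]
finger_gap: 13.2
```

View pics/s6.png

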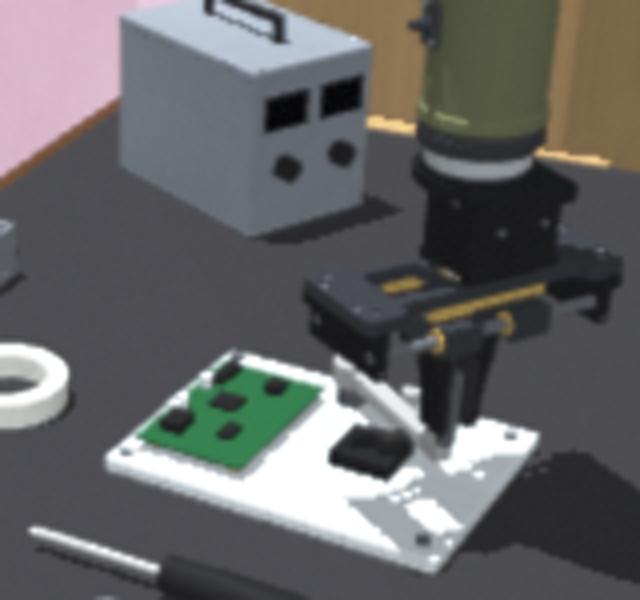

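View pics/t6.png

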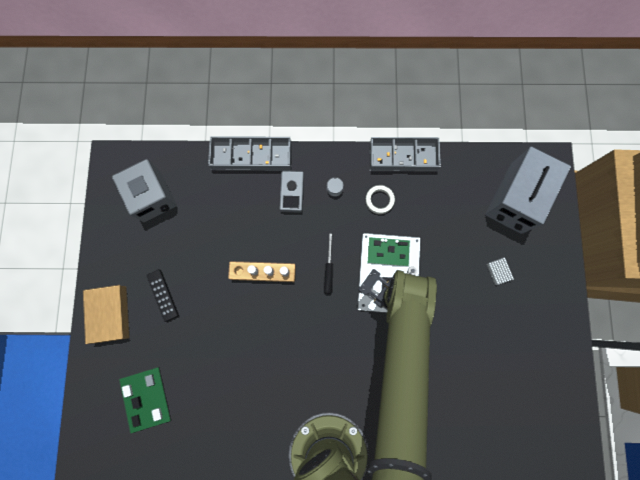

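View pics/s6f.png

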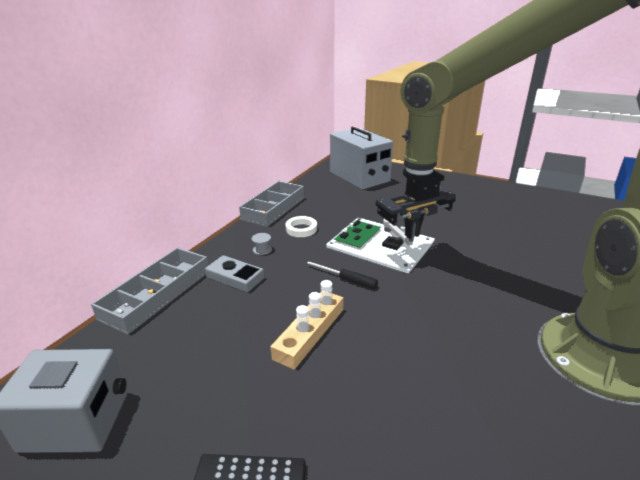

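The arm is swung back over the socket and the fingers are on the post. The other items sit at the same pixels, and the rack now holds three vials. By geometry the angle is about 0.95, but I want to see the force rise at the stop, so I'll push on a little.

```bash
python3 -m crank '[{"fingers":1,"linear":[-0.8,-0.9,0],"twist":0},{"fingers":1,"linear":[0,0,0],"twist":0},{"fingers":1,"linear":[0,0,0],"twist":0}]'
python3 -m crank '[{"fingers":1,"linear":[-0.8,-0.9,0],"twist":0},{"fingers":1,"linear":[0,0,0],"twist":0},{"fingers":1,"linear":[0,0,0],"twist":0}]'
```

```text
clock: 17.2
ee_pos: [445.1, -174.3, 74.1]
eef_rot: [0.89, 0.456, 0.002, 0.001]
ft_force: [8.1, 3.0, 1.0]
finger_gap: 13.4
clock: 17.5
ee_pos: [445.0, -174.5, 74.1]
eef_rot: [0.89, 0.456, 0.003, 0.001]
ft_force: [8.7, 4.1, -0.3]
finger_gap: 13.5
```

The tool has stopped following (0.2 mm for 2.4 mm commanded) and the force rose from about 5 to 9.6 N, so the arm is on its stop. One last check of the vial and settling, then I'll hand in.

```bash
python3 -m crank '[{"fingers":1,"linear":[0,0,0],"twist":0},{"fingers":1,"linear":[0,0,0],"twist":0},{"fingers":1,"linear":[0,0,0],"twist":0},{"fingers":1,"linear":[0,0,0],"twist":0},{"fingers":1,"linear":[0,0,0],"twist":0}]'
python3 - <<'E'
from workcell import manip
import cv2
a=cv2.cvtColor(manip.snapshot("top"),cv2.COLOR_RGB2BGR)
cv2.imwrite("pics/t7.png",cv2.resize(a[250:295,220:305],None,fx=8,fy=8,interpolation=cv2.INTER_CUBIC))
o=manip.observe();print(abs(o['qd']).max(),o['ft_force'],o['finger_gap'])
E
```

```text
clock: 18.0
ee_pos: [444.9, -174.5, 74.2]
eef_rot: [0.89, 0.456, 0.003, 0.001]
ft_force: [9.4, 5.4, 0.5]
finger_gap: 13.2
0.001507185225936515 [9.87289022 5.0116874  0.52402514] 13.252956591461539
```

View pics/t7.png

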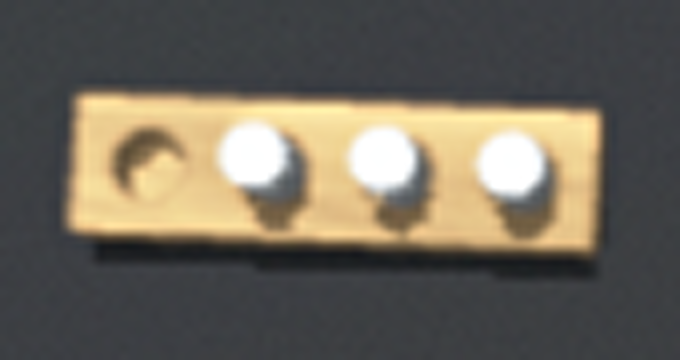

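The new cap at (384,159) sits midway between its neighbours at (252,155) and (511,165), so the vial is upright and seated.

```bash
python3 -c "
from workcell import manip
manip.close_job()"
```

```text
the job is handed in; nothing more can be done
```

I moved the vial upright from the clamp socket into rack hole 1 and let go. I then pinched the spring arm's post, swung it to its stop and handed the job in at about 18 s, still holding it.

- **Vial:** both cameras show it upright, in line with its neighbours and with its cap level with theirs, so it is seated. The gripper was about 1 mm above the vial's fully-down height at release.
- **Spring arm:** the TCP position puts it at about 0.95 rad. Near the stop the tool stopped following commands, and the force rose from about 5 N to about 11 N. The joints were still and the finger opening read 13.3 mm.
- **Rest of the bench:** the other items look unmoved in the pictures.
- **Checks:** none failed. The arm angle comes from position and force, as it can't be read directly, and the post reads slightly thinner than its stated 14 mm.

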